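# Weigh a salvaged circuit board with a lifting spatula

### The job

Pick up the orange-handled spatula, slide its blade under the green circuit board, between the board's brass feet, and carry the board on the blade over to the bench scale. Set it down gently on its four feet in the middle of the steel platter, draw the spatula out, and lay the spatula flat on the bench, clear of the scale, so that the board stands alone on the platter. Do not touch the board with the gripper, and leave everything else on the bench where it is.

Things in the scene. Friction and masses are not known exactly. Their poses are not given: they have to be found in the camera images.
- spatula: Lifting spatula, 0.2 kg, orange handle above a steel blade that lies flat on the bench. Origin: level with the blade's underside, straight below the grip point; x along the tool to the blade's tip, y across, z up. Blade 4 mm thick, 76 mm wide from x = 60 to 170 mm; behind it a 40 mm wide tang (x = -30 to 60 mm) runs under the handle. Centre of mass about x = 40 mm.
- spatula_grip (a point): Grip point in the spatula's orange handle, 50 mm above the spatula's origin. The handle is a bar 110 mm long (x = -60 to 50 mm of the spatula), 24 mm wide (y), from z = 36 to 64 mm, on a post at x = 36 mm. Take it from above across the 24 mm with a firm grip (80 N or more if the gripper can): blade and load pull it nose-down.
- spatula_tip (a point): Front edge of the spatula's blade, 170 mm ahead of the grip point, mid-thickness.
- board: Green circuit board with finned heatsink, blue capacitors, white connector; 0.1 to 0.2 kg, balanced within 6 mm of its middle. Origin: its centre at the level of the feet's underside; x along its 130 mm side, y along its 100 mm side, z up. Four brass feet, 8 mm across, 12 mm high, at x = +-57, y = +-42 mm; the plate spans z = 12 to 15 mm, parts reach z = 33 mm.
- board_gap (a point): Centre of the open space under the board, 6 mm above its feet's underside, axes as the board's. Between the feet it is 106 mm clear seen along y, 76 mm along x, 12 mm high: the blade fits only along the board's y, from either long side, with 15 mm to spare each side and 8 mm in height. The board may be set down any way round.
- scale: Bench scale, fixed, grey body 250 x 200 mm and 32 mm high (x = -150 to 100 mm), with a square steel platter 190 x 190 mm on it centred on the origin and with its flat top, without a rim, 42 mm above the bench. Origin: on the bench below the platter's centre; x points away from the display, z up.
- platter (a point): Centre of the top face of the scale's platter, 42 mm above the bench; axes as the scale's.
- harddrive: Aluminium hard-disk drive, 147 x 102 x 26 mm, lying flat; origin at the centre of its underside. Bystander.
- phone: Black telephone, 150 x 72 x 10 mm, lying flat; origin at the centre of its underside. Bystander.
- adapter: Black mains adapter, 110 x 50 x 32 mm; origin at the centre of its underside. Bystander.
- tape: Roll of black tape lying flat, 100 mm across, 24 mm high; origin at the centre of its underside. Bystander.
- screwdriver: Red-handled screwdriver about 200 mm long, lying on the bench; under 40 mm high. Bystander.

How it is judged:
On the way:
1. The board has been lifted level off the bench on the spatula (height (world z) of board above 0.03 m and angle between board's own z axis and vertical below 0.3 rad and contact force between board and spatula above 0.5 N), for 0.2 s.
At the end, for the whole second after the job is handed in: The board stands still on its four feet on the platter, its centre within 30 mm of the platter's centre along each of the platter's sides, level within 0.06 rad; the spatula lies still and flat on the bench (origin less than 8 mm up, level within 0.08 rad), touching neither board nor scale (x of board in the frame of platter between -0.03 and 0.03 m and y of board in the frame of platter between -0.03 and 0.03 m and z of board in the frame of platter between -0.004 and 0.004 m and angle between board's own z axis and vertical below 0.06 rad and linear speed of each of board, spatula below 0.02 m/s and contact force between spatula and board below 0.05 N and contact force between spatula and scale below 0.05 N and height (world z) of spatula between -0.004 and 0.008 m and angle between spatula's own z axis and vertical below 0.08 rad).
It fails at once if the gripper or arm touches the board (contact force between any of the fingers, the arm and board above 0.5 N).
It fails at once if the board is tipped by more than 0.6 rad (angle between board's own z axis and vertical above 0.6 rad).
It fails at once if the board comes down hard on the scale (over 20 N) (contact force between board and scale above 20 N).
It fails at once if a bystander is moved by more than 30 mm or tipped over (distance of any of harddrive, phone, adapter, tape, screwdriver from where it was at the start of the episode above 0.03 m or angle between any of harddrive, phone, adapter, tape's own z axis and vertical above 0.4 rad).
It also fails if it takes over 61 s, if anything falls off the work surface, if the arm or the gripper's body presses on something with over 40 N, if the wrist force passes 120 N, or if a joint passes its speed limit or range.

### The arm

A 6-joint arm with a two-finger parallel gripper is mounted at the origin on the work surface. World frame = base frame: x ahead of the robot, y to its left, z up, the work surface at z = 0. Lengths are in m, angles in rad, forces in N, time in s.
With the tool pointing down it reaches from about 0.3 to 0.775 m from the base axis. Payload 14.6 kg.
Tool frame: the origin (TCP) lies midway between the tips of the shut fingers; the grasp point (between the pads) lies 19 mm behind it (ctrl.tcp_to_grasp is the z of the grasp point in the tool frame, in m); z points along the fingers, y is the line along which they close (so a half turn about z gives the same grasp; the last joint's range is limited). The gripper opens to 94 mm and grips with 3 to 60 N. Pads are 16 mm wide; open, the fingers measure 119 mm over their backs; the gripper's body (75 mm by 177 mm) begins 78 mm behind the grasp point.
Start: joints at [-0.067, 0.3, 1.521, -0, 1.321, -0.067], TCP at [0.55, -0, 0.205] pointing down, gripper open.
Joint ranges: [-3.03, 3.03], [-0.79, 2.21], [0.23, 2.52], [-1.04, 4.18], [0, 3.07], [-2.55, 2.55]. Speed limits (rad/s): [2.22, 2.22, 2.57, 3.14, 3.14, 3.14].

### API

Orientations are given as [roll, pitch, yaw] about the fixed x, y, z axes, in that order (R = Rz(yaw) Ry(pitch) Rx(roll)).
In Python, from station import monitor, camera, ctrl gives the robot as it stands.
- The arm moves only by the tool apply_moves, never from a script. Its argument "plan" is one flat list of numbers, 4 for each row, row after row: the shift along the tool's x, y, z in mm, then the turn about the tool's z in rad. In form: [dx, dy, dz, spin, dx, dy, dz, spin, ...]. A call has 1 to 20 rows; each row shifts and turns the commanded pose from where the row before left it, along the tool's axes as they then stand; what a row does not reach is not made up. A row lasts 1/10 s, in which the tool goes at most 50 mm and 8.59 degrees, less where a joint would pass 70% of its speed; a pose out of reach is approached as far as the arm can. A call is refused whole if a number of a shift passes 50 or a number of a turn 0.15, either way. A call with a gripper value outside its range is refused whole. "hand" is the gripper command: -1 is shut, 1 is fully open, values between are in proportion, set as the call begins (left out, the last holds). The fingers move at their own pace and stop on an object; "squeeze" is the grip in N (left out, the last holds). Time passes only in rows, so rows that do not move let the fingers close. It gives the time, the measured TCP pose, the force, the opening and the grip force at its end, in the units of the state.
- monitor.get_obs(): the state, without advancing time (a new reading comes with each control period).
- camera(name): name is "scene" or "side" or "wrist"; returns a dict with "image" (384x512x3 uint8, red, green, blue), "range_z" (384x512 float32, m along the optical axis (not along the pixel's ray), 0 where there is no reading), "mtx" (3x3 intrinsics, pixels), "rvec" (rotation vector, rad) and "tvec" (3), from world to camera coordinates, as OpenCV has them. Camera axes: x right, y down, z forward; pixel columns grow to the right and rows downward; lengths in m; the calibration is good to about 2 mm. A picture is of the moment at which its call begins.
- ctrl.hand_in(): hands the job in; it is judged then, once.
The state is a dict: "time_s": time; "qpos": joint angles; "joint_vel": joint speeds; "tau": joint torques, N m; "ee_pos": TCP position; "eef_rot": TCP orientation; "force": force on the tool from outside, world axes, zero at the start; "moment": the same for the moment, N m; "grip_width": finger opening in m; "grip_force": force on a finger pad.
Only numpy, scipy, OpenCV 4.12 (cv2) and the standard library are available. Lean on these libraries where they do the work, as an engineer would, in place of code of your own. Each camera call takes 0.05 s, during which the arm holds its last target. There are 200 camera calls.

## Working session

There is one attempt and no reset: what is moved stays moved. The work goes in short steps, Python scripts to look and compute and a tool call to move; the robot and the scene stay as the last step left them, time stands still between calls to the robot, and variables do not carry over. Pictures are saved under pics/ and viewed, at most 10 in all, crops included, and the job is handed in when it is done.

Besides the shell and the picture viewer there is one more tool, called as name(argument=value, ...) on one line, values as JSON. apply_moves: Moves the arm, as the interface text tells. Its arguments: {"type":"object","properties":{"plan":{"type":"array","items":{"type":"number"}},"hand":{"type":"number"},"squeeze":{"type":"number"}},"required":["plan"]}

```bash
mkdir -p pics; ls; python3 - <<'E'
from station import monitor, camera, ctrl
import cv2,numpy as np
for n in ("scene","side"):
    c=camera(n); np.savez(f"{n}0.npz",**c); cv2.imwrite(f"pics/{n}0.png",c["image"][:,:,::-1])
    R=cv2.Rodrigues(c["rvec"])[0]; print(n,-R.T@np.ravel(c["tvec"]),R[2],c["mtx"][0,0])
print(monitor.get_obs(),ctrl.tcp_to_grasp)
E
```

```text
pics
scene [0.98212374 0.11266778 0.83067656] [-0.45611424 -0.153114   -0.87665039] 352.941855960082
side [0.50042278 0.62207339 0.82898794] [ 0.06409908 -0.62979463 -0.77411242] 386.619437521178
{'time_s': 0.1, 'qpos': array([-6.65879570e-02,  3.00429417e-01,  1.52150335e+00,  2.68942024e-05,
        1.32074867e+00, -6.65943109e-02]), 'joint_vel': array([ 0.00121047,  0.00082564, -0.00151093, -0.00215063,  0.00121178,
        0.00131554]), 'tau': array([ 1.84928511e-03, -5.32644153e+01, -3.53284299e+01,  7.10431044e-02,
        2.34944851e-02, -7.30603051e-05]), 'ee_pos': array([5.49757518e-01, 2.69283092e-05, 2.04942089e-01]), 'eef_rot': array([-3.14050801e+00, -9.84464492e-05,  1.57079596e+00]), 'force': array([ 0.23359925,  0.11152755, -0.02007821]), 'moment': array([ 0.02909266,  0.00467885, -0.02522337]), 'grip_force': 0.0, 'grip_width': 0.09404159046346053} -0.0188
```

View pics/scene0.png

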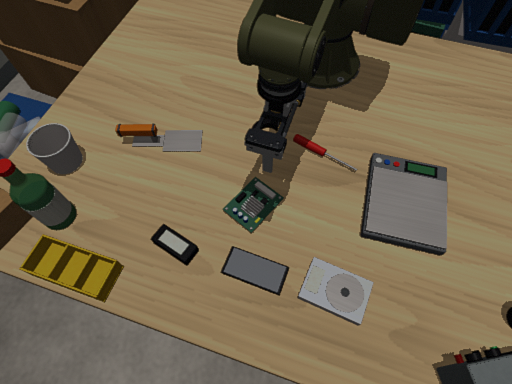

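View pics/side0.png

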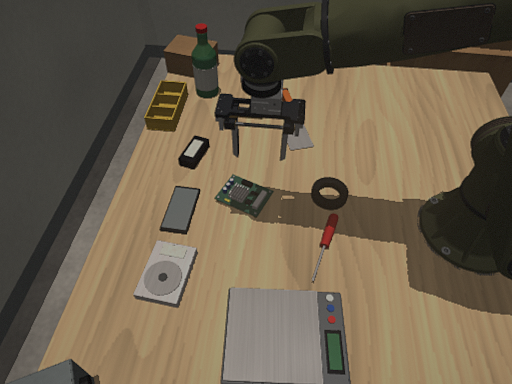

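The scene view shows the spatula with its handle at (137,130) and its blade towards (183,140). The board is at (254,203), the scale at (405,205) and the screwdriver at (325,153). In the side view, the tape is at (329,193) and the scale at (285,340).

```bash
cat > h.py <<'E'
import numpy as np,cv2
def world(c):
    R=cv2.Rodrigues(c["rvec"])[0]; z=c["range_z"]; v,u=np.mgrid[:384,:512]; K=c["mtx"]
    P=np.stack([(u-K[0,2])/K[0,0]*z,(v-K[1,2])/K[1,1]*z,z],-1)-np.ravel(c["tvec"])
    W=P@R; W[z==0]=np.nan; return W
def box(m):  # mask->largest contour mask
    n,l,s,_=cv2.connectedComponentsWithStats(m.astype(np.uint8)); k=1+np.argmax(s[1:,4]); return l==k
def rect(p):
    (c,s,a)=cv2.minAreaRect((p[:,:2]*1000).astype(np.float32)); return np.round(c,1),np.round(s,1),round(a,2)
def roi(u0,u1,v0,v1):
    m=np.zeros((384,512),bool); m[v0:v1,u0:u1]=1; return m
E
python3 - <<'E'
from h import *
rois={"scene":dict(sp=(100,220,110,165),board=(215,292,172,238),scale=(350,460,140,260)),
"side":dict(sp=(275,330,85,160),board=(205,280,168,222),scale=(210,360,280,384))}
for n in rois:
    c=dict(np.load(n+"0.npz")); W=world(c); hsv=cv2.cvtColor(c["image"],cv2.COLOR_RGB2HSV); H,S,V=hsv[...,0].astype(int),hsv[...,1],hsv[...,2]; z=W[...,2]
    r=rois[n]; b=roi(*r["sp"])
    m=box(b&(H<13)&(S>170)&(V>100)); p=W[m]; print(n,"handle",rect(p[p[:,2]>.057]),m.sum(),np.nanpercentile(p[:,2],[5,50,95]))
    m=box(b&(S<70)&(V>90)&(z<.03)); p=W[m]; print(" blade",rect(p),m.sum(),np.nanmedian(p[:,2]))
    m=box(roi(*r["board"])&(H>45)&(H<95)&(S>60)); p=W[m]; q=p[np.abs(p[:,2]-.015)<.004]; print(" board",rect(q),len(q),np.nanmedian(q[:,2]))
    b=roi(*r["board"])&(z>.009)&(z<.04); p=W[box(b)]; print(" board h",rect(p),len(p))
    m=roi(*r["scale"])&(abs(z-.042)<.004); p=W[box(m)]; print(" platter",rect(p),len(p),np.nanmedian(p[:,2]))
    m=roi(*r["scale"])&(z>.02); p=W[box(m)]; print(" scale",rect(p),len(p))
    if n=="scene":
        m=box(roi(360,450,150,185)&(H>45)&(H<80)&(S>50)); print(" display",np.nanmean(W[m],0))
        for k,rr in dict(sd=(290,360,130,175),phone=(215,292,240,298),ad=(148,200,222,266)).items():
            p=W[roi(*rr)&(z>.006)&(z<.05)]; print(k,rect(p),p.min(0),p.max(0))
    else:
        p=W[roi(300,360,170,215)&(z>.012)&(z<.04)]; print("tape",rect(p))
E
```

```text
scene handle (array([ 478.8, -367.3]), array([12.8,  0.6]), 26.17) 5 [0.06292678 0.06361367 0.06494222]
 blade (array([ 470.3, -347.6]), array([ 77.5, 199.7]), 18.77) 914 0.003990897656022673
 board (array([591.2, -39.3]), array([100.3, 129.1]), 67.84) 928 0.014843653692224396
 board h (array([590.6, -39.5]), array([101.4, 131.3]), 68.77) 1739
 platter (array([482.9, 334. ]), array([193.1, 190. ]), 4.25) 5132 0.041478611668303245
 scale (array([458.7, 331.8]), array([251.7, 199.2]), 4.13) 6870
 display [0.3581567  0.35593871 0.0334873 ]
sd (array([376. ,  98.6]), array([198.8,  25.9]), 74.99) [0.3439451  0.00084483 0.0060429 ] [0.40364677 0.19432089 0.02771113]
phone (array([753.4,  21.1]), array([149.9,  72.4]), 87.54) [ 0.71519066 -0.05466145  0.00601572] [0.7924288  0.09705635 0.01511295]
ad (array([ 759.2, -182.9]), array([110.2,  50.8]), 75.79) [ 0.72388478 -0.23926496  0.00623146] [ 0.7960809  -0.12488688  0.03745571]
side handle (array([ 501.9, -426.4]), array([20.1, 65.9]), 16.25) 70 [0.05969937 0.06271817 0.06509674]
 blade (array([ 456.4, -300. ]), array([ 78.2, 105.7]), 19.46) 379 0.002679190349365039
 board (array([647.5, -35.1]), array([66.6, 41.5]), 88.88) 100 0.0138825603860643
 board h (array([592.9, -37.5]), array([104.1, 131.8]), 68.08) 1395
 platter (array([484.7, 337.1]), array([190.1, 190.5]), 4.25) 8571 0.04088842985822852
 scale (array([460.1, 334.2]), array([252.5, 193.7]), 5.13) 11336
tape (array([364.9, -63.9]), array([117.7,  98.5]), 60.66)
```

apply_moves(plan=[-20,-3,0,0,-40,-7,0,0,-40,-7,0,0,-40,-7,0,0,-40,-7,0,0,-40,-7,0,0,-40,-7,0,0,-40,-6,0,0,-40,-6,0,0,-30,-5,0,0,-18,-2,0,0,0,0,30,-0.11,0,0,40,-0.11,0,0,40,-0.108,0,0,0,0], hand=1, squeeze=60)

```text
time_s: 1.6
ee_pos: [0.4838, -0.3862, 0.09]
eef_rot: [-3.137, -0.008, 1.9]
force: [0.8, -0.1, 0.3]
grip_width: 0.094
grip_force: 0.0
```

```bash
python3 - <<'E'
from station import monitor, camera, ctrl
from h import *
o=monitor.get_obs(); print(o["time_s"],o["ee_pos"],o["eef_rot"],o["qpos"])
c=camera("wrist"); cv2.imwrite("pics/w1.png",c["image"][:,:,::-1]); W=world(c)
hsv=cv2.cvtColor(c["image"],cv2.COLOR_RGB2HSV); H,S,V=hsv[...,0].astype(int),hsv[...,1],hsv[...,2]
m=box((H<13)&(S>170)&(V>100)); p=W[m]; p=p[p[:,2]>.058]; print(rect(p),len(p),np.nanmedian(p[:,2]))
p=W[box((S<70)&(V>90)&(abs(W[...,2]-.004)<.003))]; print(rect(p),len(p))
E
```

```text
1.6 [ 0.48383702 -0.38618691  0.08998231] [-3.13696015 -0.00825046  1.90039048] [-7.32770422e-01  5.66974330e-01  1.42025868e+00 -3.29004226e-05
  1.16382162e+00 -1.06237052e+00]
(array([ 503.8, -438.9]), array([22.5, 39. ]), 18.08) 750 0.06337363605701166
(array([ 472.4, -347.2]), array([ 76. , 200.6]), 19.15) 12814
```

View pics/w1.png

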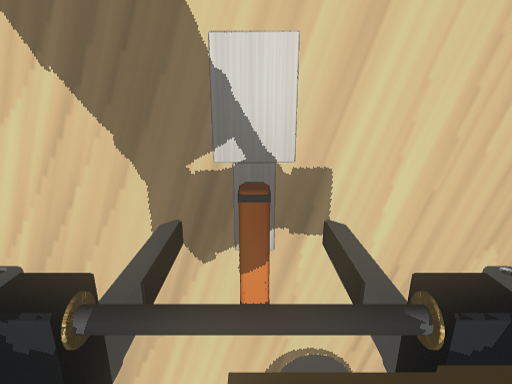

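The wrist view shows the blade at (255,97) and the handle running straight up the column u=255, between the open fingers. Only a small correction is needed, then lower and grip.

apply_moves(plan=[-4,2,10,-0.005,0,0,20,0,0,0,20,0,0,0,9,0,0,0,0,0])

```text
time_s: 2.15
ee_pos: [0.4894, -0.3913, 0.0366]
eef_rot: [-3.142, -0.0, 1.903]
force: [-1.3, -0.4, 0.5]
grip_width: 0.094
grip_force: 0.0
```

apply_moves(plan=[0,0,0,0,0,0,0,0,0,0,0,0,0,0,0,0,0,0,0,0,0,0,0,0,0,0,0,0,0,0,0,0], hand=-1, squeeze=60)

```text
time_s: 2.95
ee_pos: [0.4892, -0.3911, 0.0364]
eef_rot: [-3.142, -0.0, 1.904]
force: [0.1, -0.2, 0.1]
grip_width: 0.0335
grip_force: 0.0
```

```bash
python3 - <<'E'
from station import monitor, camera, ctrl
o=monitor.get_obs(); print(o)
E
```

```text
{'time_s': 2.95, 'qpos': array([-7.32948686e-01,  6.42900321e-01,  1.43650219e+00, -4.79206483e-06,
        1.06223739e+00, -1.06595895e+00]), 'joint_vel': array([-0.00117325,  0.0008395 ,  0.00100784,  0.00022267, -0.00224661,
       -0.00317159]), 'tau': array([ 2.48549131e-04, -6.71563911e+01, -3.08673441e+01,  1.91803928e-02,
        7.43690226e-02,  5.19436035e-04]), 'ee_pos': array([ 0.48917123, -0.39112773,  0.03644006]), 'eef_rot': array([-3.14156614e+00, -3.93315790e-05,  1.90380892e+00]), 'force': array([ 0.06514   , -0.15332562,  0.14597152]), 'moment': array([-0.00019592,  0.02159812, -0.02551248]), 'grip_force': 0.0, 'grip_width': 0.03350427030963305}
```

apply_moves(plan=[0,0,5,0,0,0,0,0,0,0,0,0,0,0,0,0,0,0,0,0,0,0,0,0])

```text
time_s: 3.55
ee_pos: [0.4891, -0.391, 0.0312]
eef_rot: [-3.141, -0.001, 1.904]
force: [0.2, -0.9, -0.7]
grip_width: 0.0238
grip_force: 60.0
```

apply_moves(plan=[0,0,-5,0,0,0,-10,0,0,0,-10,0,0,0,-5,0,0,0,0,0,0,0,0,0])

```text
time_s: 4.15
ee_pos: [0.4891, -0.3911, 0.0615]
eef_rot: [3.142, 0.0, 1.904]
force: [-0.0, 0.2, -2.8]
grip_width: 0.0235
grip_force: 60.0
```

```bash
cat >> h.py <<'E'
def blade(n,tag):
    from station import monitor, camera
    c=camera(n); np.savez(tag+".npz",**c); cv2.imwrite(f"pics/{tag}.png",c["image"][:,:,::-1]); W=world(c); o=monitor.get_obs()
    S=cv2.cvtColor(c["image"],cv2.COLOR_RGB2HSV)[...,1]; V=c["image"].max(-1)
    yaw=o["eef_rot"][2]; d=np.array([np.cos(yaw),np.sin(yaw)]); l=np.array([d[1],-d[0]])
    q=W[...,:2]-o["ee_pos"][:2]; X,Y=q@d,q@l   # X ahead of the tool, Y to the right
    with np.errstate(all="ignore"):
        m=(S<75)&(V>60)&(X>.042)&(X<.16)&(abs(Y)<.055)&(abs(W[...,2]-(o["ee_pos"][2]-.031))<.02)
    p=W[m]; x,y,z=X[m],Y[m],p[:,2]
    A=np.c_[x,y,np.ones(len(x))]; k,*_=np.linalg.lstsq(A,z,rcond=None)
    r=abs(A@k-z)<.003; A,z,p=A[r],z[r],p[r]; k,*_=np.linalg.lstsq(A,z,rcond=None)
    print(tag,"t",o["time_s"],"ee",o["ee_pos"].round(4),"yaw",round(yaw,4),"n",len(z),"slope x,y",k[:2].round(4),"z at tool",k[2].round(4),
     "x rng",np.percentile(A[:,0],[.5,99.5]).round(4),"y rng",np.percentile(A[:,1],[.5,99.5]).round(4),"rect",rect(p),"F",o["force"].round(2),"grip",o["grip_force"],o["grip_width"])
E
python3 -c "
from h import *
blade('wrist','w2');blade('scene','s2')"
```

```text
w2 t 4.2 ee [ 0.489  -0.391   0.0612] yaw 1.9038 n 18312 slope x,y [-0.0007 -0.0005] z at tool 0.0339 x rng [0.0426 0.1434] y rng [-0.0369  0.038 ] rect (array([ 459.1, -302.8]), array([ 76.2, 102. ]), 19.28) F [-0.12 -0.58 -1.99] grip 59.960827231407166 0.02370284580012371
s2 t 4.25 ee [ 0.489  -0.391   0.0611] yaw 1.9038 n 720 slope x,y [-0.0034  0.0002] z at tool 0.0343 x rng [0.0424 0.147 ] y rng [-0.0379  0.0372] rect (array([ 457.6, -301.6]), array([ 76.1, 105.3]), 19.41) F [-0.09 -0.64 -1.51] grip 59.960843324661255 0.0234595787994117
```

The spatula is held level, with the tip about 146 mm ahead of the TCP. Next is the pre-insert pose.

apply_moves(plan=[10,5,0,0,20,10,0,0,25,12,0,0,25,12,0,0,25,12,0,0,16,7,0,0,0,0,0,0.06,0,0,0,0.1,0,0,0,0.12,0,0,0,0.12,0,0,0,0.12,0,0,0,0.1,0,0,0,0.07,0,0,0,0.022,0,0,10,0,0,0,8,0,0,0,0,0,0,0,0,0])

```text
time_s: 6.05
ee_pos: [0.5043, -0.2577, 0.043]
eef_rot: [-3.141, -0.0, 1.192]
force: [-1.1, 0.1, -2.1]
grip_width: 0.0239
grip_force: 60.0
```

```bash
python3 - <<'E'
from h import *
blade('wrist','w3');blade('scene','s3');blade('side','d3')
for n in ('w3','s3','d3'):
    c=dict(np.load(n+'.npz')); W=world(c); hsv=cv2.cvtColor(c["image"],cv2.COLOR_RGB2HSV); H,S=hsv[...,0].astype(int),hsv[...,1]
    with np.errstate(all="ignore"):
        b=(W[...,2]>.008)&(W[...,2]<.04)&(abs(W[...,0]-.592)<.1)&(abs(W[...,1]+.038)<.085)
        p=W[box(b&(H>45)&(H<95)&(S>60)&(abs(W[...,2]-.0145)<.004))]; print(n,"board",rect(p),len(p))
        p=W[box(b&(H>45)&(H<95))]; print(rect(p),len(p))
E
```

```text
w3 t 6.1 ee [ 0.5045 -0.2578  0.0434] yaw 1.1923 n 18439 slope x,y [-0.0012 -0.0006] z at tool 0.0155 x rng [0.0427 0.1443] y rng [-0.037   0.0379] rect (array([ 539.5, -171.1]), array([103.2,  76.4]), 68.46) F [-0.11  0.39 -1.49] grip 59.96075749397278 0.023757256869028853
s3 t 6.15 ee [ 0.5045 -0.2579  0.0436] yaw 1.1921 n 877 slope x,y [-0.0015  0.0057] z at tool 0.0162 x rng [0.0428 0.1469] y rng [-0.0379  0.0374] rect (array([ 539.2, -169.8]), array([105.3,  76.7]), 69.17) F [ 0.83 -0.01 -2.43] grip 59.96074855327606 0.023435021887053403
d3 t 6.2 ee [ 0.5046 -0.2579  0.0437] yaw 1.192 n 663 slope x,y [ 0.0067 -0.0013] z at tool 0.0146 x rng [0.0421 0.151 ] y rng [-0.0374  0.038 ] rect (array([ 540.8, -167.9]), array([110.6,  76.3]), 68.64) F [ 0.28 -0.32 -2.05] grip 59.960893392562866 0.02376616622497242Traceback (most recent call last):
  File "<stdin>", line 7, in <module>
  File "h.py", line 7, in box
    n,l,s,_=cv2.connectedComponentsWithStats(m.astype(np.uint8)); k=1+np.argmax(s[1:,4]); return l==k
                                                                      ~~~~~~~~~^^^^^^^^^
    return _wrapfunc(a, 'argmax', axis=axis, out=out, **kwds)
    return bound(*args, **kwds)
ValueError: attempt to get argmax of an empty sequence
```

View pics/w3.png

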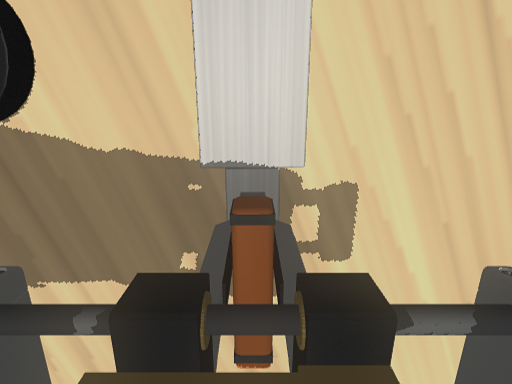

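The wrist view shows the blade running off the top of the frame (u 193–311), with the tape at far left; the board is out of view. I'll compare board and blade in the two fixed views.

```bash
python3 - <<'E'
from h import *
ee=np.array([504.5,-257.9])
for n in ('s3','d3','scene0','side0'):
    c=dict(np.load(n+'.npz')); W=world(c); hsv=cv2.cvtColor(c["image"],cv2.COLOR_RGB2HSV); H,S=hsv[...,0].astype(int),hsv[...,1]
    with np.errstate(all="ignore"):
        b=(W[...,2]>.010)&(W[...,2]<.04)&(abs(W[...,0]-.592)<.1)&(abs(W[...,1]+.038)<.085)
        c0,s,a=rect(W[box(b)]); th=np.deg2rad(a); d=np.array([np.cos(th),np.sin(th)])
        yaw=1.192; D=np.array([np.cos(yaw),np.sin(yaw)]); L=np.array([D[1],-D[0]]); q=np.array(c0)-ee
        print(n,c0,s,a,"ahead",q@D,"right",q@L)
E
```

```text
s3 [590.7 -39.6] [101.3 131.7] 68.25 ahead 234.70177302825238 right -0.6385431815612062
d3 [593.  -36.7] [102.5 130.6] 68.14 ahead 238.24673877672078 right 0.42598386937999994
scene0 [590.6 -39.5] [101.4 131.3] 68.77 ahead 234.75770383200398 right -0.7684344637617385
side0 [592.9 -37.5] [104.1 131.8] 68.08 ahead 237.46647019368766 right 0.6289147401993963
```

apply_moves(plan=[0,0,5,0,0,0,4,0,5,0,0,0,10,0,0,0,10,0,0,0,10,0,0,0,10,0,0,0,5,0,0,0,0,0,0,0])

```text
time_s: 7.1
ee_pos: [0.5232, -0.2107, 0.0345]
eef_rot: [3.142, -0.0, 1.193]
force: [-0.8, -0.4, -2.2]
grip_width: 0.0235
grip_force: 60.0
```

```bash
python3 -c "
from h import *
blade('side','d4');blade('scene','s4')"
```

```text
d4 t 7.15 ee [ 0.5231 -0.2111  0.0345] yaw 1.1924 n 526 slope x,y [ 0.0478 -0.0067] z at tool 0.0026 x rng [0.0441 0.1594] y rng [-0.0513  0.0425] rect (array([ 559.6, -116.3]), array([117.3, 103.7]), 70.33) F [-0.49  0.34 -1.95] grip 59.960870146751404 0.023435713328632694
s4 t 7.2 ee [ 0.5229 -0.2114  0.0345] yaw 1.192 n 744 slope x,y [0.0053 0.0008] z at tool 0.0069 x rng [0.0424 0.1304] y rng [-0.0377  0.0374] rect (array([ 554.5, -130.8]), array([88.9, 76.5]), 68.14) F [ 0.05 -0.79 -1.79] grip 59.9609112739563 0.023571688532208118
```

apply_moves(plan=[5,0,0,0,10,0,0,0,10,0,0,0,10,0,0,0,10,0,0,0,10,0,0,0,10,0,0,0,10,0,0,0,10,0,0,0,6,0,0,0,3,0,0,0,0,0,0,0])

```text
time_s: 8.4
ee_pos: [0.5578, -0.1238, 0.0344]
eef_rot: [-3.142, 0.0, 1.192]
force: [0.0, 0.3, -2.1]
grip_width: 0.0235
grip_force: 60.0
```

```bash
python3 - <<'E'
from h import *
from station import monitor,camera
o=monitor.get_obs();ee=o["ee_pos"][:2]*1000;yaw=o["eef_rot"][2];print(o["ee_pos"],yaw,o["force"])
for n in ('scene','side'):
    c=camera(n); W=world(c); cv2.imwrite(f"pics/{n}5.png",cv2.resize(c["image"][:,:,::-1][100:260,180:340],None,fx=3.5,fy=3.5))
    with np.errstate(all="ignore"):
        H=cv2.cvtColor(c["image"],cv2.COLOR_RGB2HSV); G=(H[...,0]>45)&(H[...,0]<95)&(H[...,1]>60)
        b=G&(abs(W[...,2]-.0145)<.004)&(abs(W[...,0]-.592)<.1)&(abs(W[...,1]+.038)<.085)
        c0,s,a=rect(W[b]); D=np.array([np.cos(yaw),np.sin(yaw)]); L=np.array([D[1],-D[0]]); q=np.array(c0)-ee
        print(n,c0,s,a,"ahead",q@D,"right",q@L,b.sum())
E
```

```text
[ 0.55779949 -0.12380718  0.03441878] 1.1921257030687131 [ 0.01012324  0.30138681 -2.14741371]
scene [591.  -39.9] [100.9 129.8] 67.83 ahead 90.23668889645116 right -0.17079092596303214 939
side [592.8 -37.1] [100.4 129.1] 68.32 ahead 93.50376231317844 right 0.466571835510879 532
```

View pics/scene5.png

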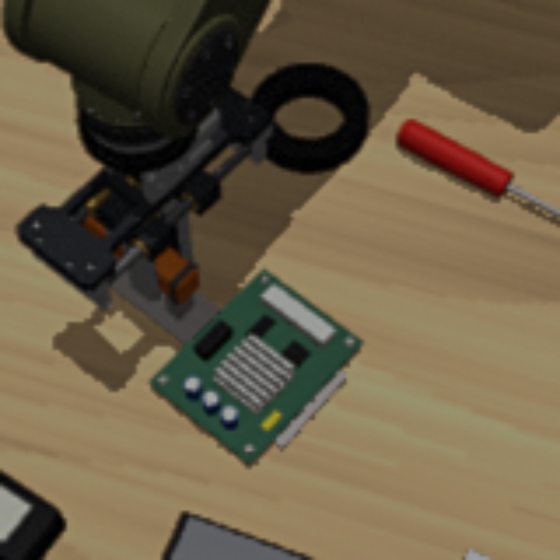

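The crop shows the blade fully under the board, with its tip showing past the far edge near (315,410) and the board unmoved. Now the lift.

apply_moves(plan=[0,0,-2,0,0,0,-2,0,0,0,-2,0,0,0,-2,0,0,0,-3,0,0,0,-4,0,0,0,-5,0,0,0,-6,0,0,0,-7,0,0,0,-8,0,0,0,-8,0,0,0,-8,0,0,0,-7,0,0,0,-5,0,0,0,-3,0,0,0,-1,0,0,0,0,0])

```text
time_s: 10.2
ee_pos: [0.5577, -0.124, 0.1073]
eef_rot: [-3.141, 0.0, 1.192]
force: [0.2, -0.1, -3.4]
grip_width: 0.0235
grip_force: 60.0
```

```bash
cat >> h.py <<'E'
def board(tag):
    from station import monitor,camera
    o=monitor.get_obs();e=o["ee_pos"];yaw=o["eef_rot"][2];D=np.array([np.cos(yaw),np.sin(yaw)]);L=np.array([D[1],-D[0]])
    print("t",o["time_s"],e.round(4),"yaw",round(yaw,4),"F",o["force"].round(2),"M",o["moment"].round(2))
    for n in ('scene','side'):
        c=camera(n); np.savez(tag+n+".npz",**c); W=world(c); cv2.imwrite(f"pics/{tag}{n}.png",c["image"][:,:,::-1])
        with np.errstate(all="ignore"):
            H=cv2.cvtColor(c["image"],cv2.COLOR_RGB2HSV); G=(H[...,0]>45)&(H[...,0]<95)&(H[...,1]>60)
            q=W[...,:2]-e[:2]; X,Y=q@D,q@L
            b=G&(X>.03)&(X<.16)&(abs(Y)<.09)&(abs(W[...,2]-e[2]+.02)<.025)
        z=W[b][:,2]; md=np.median(z); A=np.c_[X[b],Y[b],np.ones(b.sum())]; r=np.ones(len(z),bool)
        for _ in range(4): k,*_r=np.linalg.lstsq(A[r],z[r],rcond=None); r=abs(A@k-z)<.003
        c0,s,a=rect(W[b][r]); q=np.array(c0)-e[:2]*1000
        print(n,c0,s,a,"ahead",(q@D).round(1),"right",(q@L).round(1),"n",r.sum(),"slopes",k[:2].round(4),"z@90",(k[2]+.09*k[0]).round(4))
E
python3 -c "
from h import *
board('b6')"
```

```text
t 10.2 [ 0.5577 -0.124   0.1073] yaw 1.1918 F [ 0.2  -0.14 -3.41] M [-0.22  0.04  0.03]
scene [590.5 -39.2] [100.  131.2] 68.2 ahead 91.0 right -0.9 n 1034 slopes [-0.0042  0.0006] z@90 0.083
side [591.5 -37.1] [100.3 128.4] 68.55 ahead 93.3 right -0.7 n 588 slopes [ 0.0019 -0.0018] z@90 0.082
```

apply_moves(plan=[0,0,0,-0.03,0,0,0,-0.06,0,0,0,-0.07,0,0,0,-0.07,0,0,0,-0.07,0,0,0,-0.07,0,0,0,-0.05,0,0,0,-0.032,4,0,0,0,8,-1,0,0,12,-1,0,0,16,-2,0,0,20,-2,0,0,20,-2,0,0,20,-2,0,0,20,-2,0,0,20,-2,0,0,20,-2,0,0,20,-2,0,0,20,-2,0,0])

```text
time_s: 12.3
ee_pos: [0.5224, 0.0759, 0.1076]
eef_rot: [3.142, -0.0, 1.644]
force: [-0.2, -0.2, -3.0]
grip_width: 0.0236
grip_force: 60.0
```

apply_moves(plan=[20,-2,0,0,20,-2,0,0,20,-2,0,0,20,-2,0,0,20,-2,0,0,20,-2,0,0,18,-2,0,0,14,-2,0,0,10,-2,0,0,6,-1,0,0,3,-1,0,0,1,0,0,0,0,0,0,0,0,0,0,0])

```text
time_s: 13.7
ee_pos: [0.4908, 0.2436, 0.1074]
eef_rot: [-3.142, 0.0, 1.643]
force: [0.3, -0.1, -4.2]
grip_width: 0.0238
grip_force: 60.0
```

```bash
python3 -c "
from h import *
board('b7')"
```

```text
t 13.7 [0.4908 0.2436 0.1074] yaw 1.6433 F [ 0.27 -0.14 -4.22] M [-0.18 -0.04 -0.01]
scene [483.2 333.7] [132.4  99.7] 3.98 ahead 90.4 right -1.1 n 755 slopes [-0.0019  0.    ] z@90 0.0828
side [483.7 335.9] [127.9 100.1] 3.95 ahead 92.5 right -0.4 n 1753 slopes [0.001  0.0004] z@90 0.0822
```

View pics/b7scene.png

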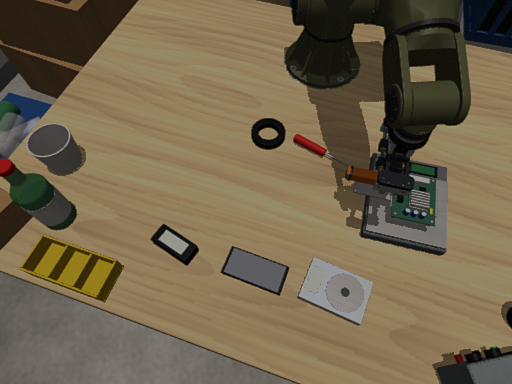

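The picture shows the board carried level on the blade above the platter, with its centre near (412,200). Now a gentle descent.

apply_moves(plan=[0,0,2,0,0,0,3,0,0,0,4,0,0,0,4,0,0,0,3,0,0,0,2,0,0,0,2,0,0,0,1,0,0,0,1,0,0,0,1,0,0,0,1,0,0,0,1,0,0,0,1,0,0,0,1,0,0,0,1,0,0,0,1,0,0,0,0,0,0,0,0,0])

```text
time_s: 15.6
ee_pos: [0.4907, 0.244, 0.0785]
eef_rot: [3.142, -0.0, 1.644]
force: [-0.2, 0.8, -2.1]
grip_width: 0.0235
grip_force: 60.0
```

```bash
python3 -c "
from h import *
board('b8')"
```

```text
t 15.6 [0.4907 0.244  0.0785] yaw 1.6438 F [-0.15  0.78 -2.08] M [-0.02 -0.04 -0.06]
scene [484.2 334. ] [128.6  99.9] 4.44 ahead 90.2 right 0.1 n 703 slopes [-0.0009  0.    ] z@90 0.0566
side [483.7 336.4] [127.7  99.6] 4.17 ahead 92.6 right -0.3 n 1700 slopes [-0.0017  0.0025] z@90 0.0559
```

The board now rests on its feet, and the force reads the spatula's weight alone. Withdraw.

apply_moves(plan=[-2,0,0,0,-5,0,0,0,-8,0,0,0,-10,0,0,0,-10,0,0,0,-10,0,0,0,-10,0,0,0,-10,0,0,0,-10,0,0,0,-10,0,0,0,-10,0,0,0,-10,0,0,0,-15,0,0,0,-20,0,0,0,-20,0,0,0,-20,0,0,0,-20,0,0,0,-20,0,0,0,-10,0,0,0,0,0,0,0])

```text
time_s: 17.7
ee_pos: [0.5075, 0.0135, 0.0784]
eef_rot: [-3.142, 0.0, 1.642]
force: [0.8, 0.3, -2.2]
grip_width: 0.0234
grip_force: 60.0
```

apply_moves(plan=[0,0,5,0,0,0,10,0,0,0,10,0,0,0,8,0,0,0,5,0,0,0,3,0,0,0,2,0,0,0,1,0,0,0,1,0,0,0,1,0,0,0,0,0,0,0,0,0])

```text
time_s: 18.9
ee_pos: [0.5075, 0.0146, 0.0325]
eef_rot: [3.141, 0.0, 1.644]
force: [-1.2, 0.2, -1.7]
grip_width: 0.0236
grip_force: 60.0
```

```bash
python3 -c "
from h import *
blade('wrist','w9')"
```

```text
w9 t 18.95 ee [0.5075 0.0147 0.0325] yaw 1.6439 n 18378 slope x,y [-0.0009  0.0001] z at tool 0.005 x rng [0.0427 0.1438] y rng [-0.0367  0.038 ] rect (array([501.3, 107.7]), array([ 76.3, 102.7]), 4.41) F [-0.33  0.42 -1.91] grip 59.96091306209564 0.0237632595197664
```

Still about 1 mm up. Touch down, open, and rise.

apply_moves(plan=[0,0,0.7,0,0,0,0.7,0,0,0,0,0,0,0,0,0])

```text
time_s: 19.35
ee_pos: [0.5075, 0.0147, 0.0311]
eef_rot: [3.142, -0.0, 1.644]
force: [-0.3, -1.1, -1.7]
grip_width: 0.0236
grip_force: 60.0
```

apply_moves(plan=[0,0,0,0,0,0,0,0,0,0,0,0,0,0,0,0,0,0,0,0,0,0,0,0,0,0,0,0,0,0,0,0,0,0,0,0], hand=1)

```text
time_s: 20.25
ee_pos: [0.5075, 0.0147, 0.0311]
eef_rot: [3.142, -0.0, 1.644]
force: [0.3, 0.5, 0.2]
grip_width: 0.0919
grip_force: 0.0
```

apply_moves(plan=[0,0,-5,0,0,0,-15,0,0,0,-30,0,0,0,-40,0,0,0,-40,0,0,0,-20,0,0,0,0,0,0,0,0,0])

```text
time_s: 21.05
ee_pos: [0.5072, 0.0147, 0.1807]
eef_rot: [-3.141, 0.0, 1.644]
force: [-0.6, 0.3, -0.3]
grip_width: 0.0939
grip_force: 0.0
```

```bash
python3 - <<'E'
from h import *
from station import camera,monitor
print(monitor.get_obs()["grip_width"])
for n in('scene','side'):
    c=camera(n);W=world(c);cv2.imwrite(f"pics/{n}10.png",c["image"][:,:,::-1]);z=W[...,2]
    H=cv2.cvtColor(c["image"],cv2.COLOR_RGB2HSV)
    with np.errstate(all="ignore"):
        G=(H[...,0]>45)&(H[...,0]<95)&(H[...,1]>60)&(abs(z-.057)<.005)&(abs(W[...,0]-.484)<.1)&(abs(W[...,1]-.335)<.1)
        print(n,rect(W[G]),np.median(z[G]))
        B=(H[...,1]<75)&(abs(z-.003)<.006)&(abs(W[...,0]-.505)<.05)&(W[...,1]>.06)&(W[...,1]<.2)&(H[...,2]>110)
        p=W[B];print(rect(p),np.median(p[:,2]),np.linalg.lstsq(np.c_[p[:,:2],np.ones(len(p))],p[:,2],rcond=None)[0])
E
```

```text
0.09386751475306628
scene (array([483.5, 334.2]), array([132.1, 100.1]), 4.24) 0.056531973977234876
(array([497.9, 110.7]), array([ 78.4, 103.7]), 3.48) 0.0036421738866098 [ 0.00273973 -0.00614315  0.00287812]
side (array([483.6, 336.1]), array([127.5, 100.6]), 4.02) 0.05588731881280645
(array([500.6, 112.2]), array([ 76.7, 106.2]), 4.15) 0.0027950508652205604 [ 0.00609801 -0.0013302  -0.0001185 ]
```

View pics/scene10.png

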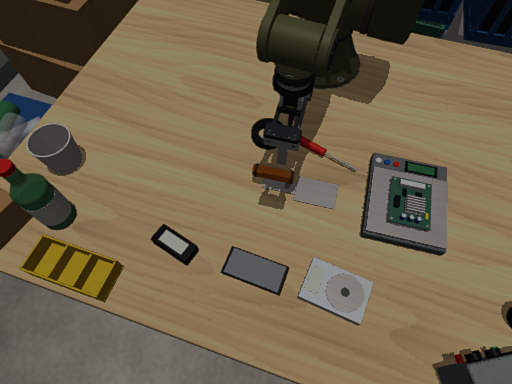

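The board stands alone in the middle of the platter at (410,203). The spatula lies flat on the bench at (297,185), clear of the scale, and the bystanders have not moved.

```bash
python3 -c "
from station import ctrl
print(ctrl.hand_in())"
```

```text
the job is handed in; nothing more can be done
None
```

I handed the job in at about 21 s: the board stands level on its four feet within about 2 mm of the platter's centre, the spatula lies flat on the bench clear of the scale, and the bystanders look unmoved; the hand-in returned no verdict.

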